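# Shake bottle caps evenly over the inspection tray

## Robot

A 6-joint arm with a two-finger parallel gripper is mounted at the origin on the work surface. World frame = base frame: x ahead of the robot, y to its left, z up, the work surface at z = 0. Lengths are in mm, angles in rad, forces in N, time in s.
With the tool pointing down it reaches from about 275 to 750 mm from the base axis. Payload 10.2 kg.
Tool frame: the origin (TCP) lies at the very end of the fingers, on their centre line; the grasp point (between the pads) lies 19 mm behind it (manip.grasp_offset is the distance from the TCP to the grasp point, in mm); z points along the fingers, y is the direction in which the jaws open and shut (so a half turn about z gives the same grasp; the last joint's range is limited). The gripper opens to 85 mm and grips with 20 to 120 N. Pads are 22 mm wide; open, the fingers measure 114 mm over their backs; the gripper's body (76 mm by 85 mm) begins 54 mm behind the grasp point. The pads swing forward as they close: fully open they stand 13 mm farther back than shut.
Start: joints at [1.001, 0.313, 1.498, -0, 1.331, -0.223], TCP at [178.455, 493.746, 231.294] pointing down, gripper open.
Joint ranges: [-2.94, 2.94], [-0.97, 2.17], [0.19, 2.56], [-1.23, 4.37], [0.02, 3.11], [-2.88, 2.88]. Speed limits (rad/s): [2.39, 2.39, 3.01, 3.14, 3.14, 3.14].

## Interface

Orientations are given as a unit quaternion [x, y, z, w].
In Python, from bench import manip, vision gives the robot as it stands.
- The arm moves only by the shell command python3 -m handwheel 'ROWS' [FORCE]. ROWS is JSON, one flat list of numbers, 7 for each row, row after row: the shift along the world's x, y, z in m, then the turn, a rotation vector about the world's x, y, z in degrees, then the finger opening in m, from 0 to 0.0854. A call has 1 to 5 rows; each row is the pose to reach, as a shift and turn from the pose measured when the call began; what a row does not reach only later rows make up. A row lasts 1/8 s, in which the tool goes at most 62.5 mm and 10.7 degrees, less where a joint would pass 70% of its speed; a pose out of reach is approached as far as the arm can. A call with a gripper value outside its range is refused whole. The fingers move at their own pace and stop on an object; FORCE is the grip in N (left out, the last holds). Time passes only in rows, so rows that repeat a pose let the fingers close. It gives the time, the measured TCP pose, the force and the opening at its end, in the units of the state.
- manip.sense(): the state, without advancing time (a new reading comes with each control period).
- vision.get_image(name): name is "scene" or "top" or "wrist"; returns a dict with "img" (400x640x3 uint8, red, green, blue), "fx", "fy", "cx", "cy" (pixels), "distortion" ([k1, k2, p1, p2, k3] as OpenCV has them; the pictures are not rectified), "pose" (4x4, takes a point from camera to world coordinates); the wrist camera has in their place "tool_from_camera" (4x4, takes a point from camera to tool coordinates, whose origin is the TCP and whose axes are the flange's). Camera axes: x right, y up, looking along -z (the intrinsics and any distortion apply to the point x, -y, -z); pixel columns grow to the right and rows downward; lengths in mm; the calibration is good to about 2 mm. A picture is of the moment at which its call begins: read the wrist's pose just before it. There is no depth.
- manip.close_job(): hands the job in, once; it reports no verdict.
The state is a dict: "t": time; "qpos": joint angles; "qd": joint speeds; "joint_torque": joint torques, N m; "eef_pos": TCP position; "tcp_rot": TCP orientation; "ft_force": force on the tool from outside, world axes, zero at the start; "torque": the same for the moment, N m; "grip_width": finger opening in mm.
Only numpy, scipy, OpenCV 4.12 (cv2) and the standard library are available. Lean on these libraries where they do the work, as an engineer would, in place of code of your own. Each camera call takes 0.05 s, during which the arm holds its last target.

## Task

Pick up the cap shaker and, holding it over the three-bay tray, shake its nine bottle caps out evenly for inspection: all nine in the tray, at least two in every bay, and none sticking up above the rim. Then stand the empty shaker back upright on the middle of its cork mat, and leave the bottle and the two rolls undisturbed.

Things in the scene. Friction and masses are not known exactly. Their poses are not given: they have to be found in the camera images.
- shaker: cap shaker: white plastic box 150 (x) x 60 (y) x 42 (z) mm with 4 mm walls and a clear cover, about 0.25 kg, holding nine caps, standing on the cork mat. Origin: centre of its underside; z up. Its only opening is the mouth, its whole +x end. Held level and moved smoothly it keeps its caps; dipped 8 to 14 degrees, short gentle strokes (15 mm at 0.12 m/s) let them creep out a few at a time; a brisk stroke, or 15 to 25 degrees, empties it at a rush
- shaker_fin (a point): grip point on the grey fin on top of the shaker: fin 44 mm long (shaker x), 16 mm thick (shaker y), rising from the cover at 42 mm to 90 mm above the underside; this point lies 70 mm above the underside and 5 mm towards -x of the shaker's centre. Axes as the shaker's
- shaker_lip (a point): middle of the mouth's lower lip, 75 mm towards +x from the shaker's centre, 6 mm above its underside. Mouth 52 mm wide (inside the side walls) and 32 mm high; the floor rises 2 mm over the last 23 mm before it. Caps, two abreast inside, slide on the shaker with friction 0.24 to 0.36
- tray: aluminium inspection tray, fixed to the table: 180 (x) x 272 (y) x 36 (z) mm outside, 4 mm walls and floor, split by two 4 mm full-height dividers running along x into three equal bays side by side in y, each 172 x 85 mm inside, centred at y = -89, 0 and +89 mm. Origin: centre of its underside
- mat: cork mat fixed to the table, 200 (x) x 130 (y) x 4 mm, the shaker's place; origin: centre of its underside
- cap0: bottle screw cap, a black plastic disc 22 mm across and 14 mm high, 10 g; origin at its centre, z along its axis; starts lying flat inside the shaker
- cap1: bottle screw cap, a black plastic disc 22 mm across and 14 mm high, 10 g; origin at its centre, z along its axis; starts lying flat inside the shaker
- cap2: bottle screw cap, a black plastic disc 22 mm across and 14 mm high, 10 g; origin at its centre, z along its axis; starts lying flat inside the shaker
- cap3: bottle screw cap, a black plastic disc 22 mm across and 14 mm high, 10 g; origin at its centre, z along its axis; starts lying flat inside the shaker
- cap4: bottle screw cap, a black plastic disc 22 mm across and 14 mm high, 10 g; origin at its centre, z along its axis; starts lying flat inside the shaker
- cap5: bottle screw cap, a black plastic disc 22 mm across and 14 mm high, 10 g; origin at its centre, z along its axis; starts lying flat inside the shaker
- cap6: bottle screw cap, a black plastic disc 22 mm across and 14 mm high, 10 g; origin at its centre, z along its axis; starts lying flat inside the shaker
- cap7: bottle screw cap, a black plastic disc 22 mm across and 14 mm high, 10 g; origin at its centre, z along its axis; starts lying flat inside the shaker
- cap8: bottle screw cap, a black plastic disc 22 mm across and 14 mm high, 10 g; origin at its centre, z along its axis; starts lying flat inside the shaker
- bottle: amber bottle standing by, 68 mm across, 165 mm high; origin at its underside; not to be disturbed
- label_roll: roll of blank labels lying flat, 100 mm across, 45 mm high; origin at its underside; not to be disturbed
- tape_roll: roll of packing tape lying flat, 96 mm across, 50 mm high; origin at its underside; not to be disturbed
Things that resemble listed ones, but are neither listed nor needed, are in the scene too. What is meant by the mat is not black, and is the larger of those in its own colour.

How it is judged (in metres and radians):
On the way, in this order (a step that is already met when the one before it is completed fails the run):
1. the shaker is held up over the tray (contact force between the fingers and shaker above 0.5 N and height (world z) of shaker above 0.03 m and horizontal distance between shaker and tray below 0.25 m), for 0.2 s.
2. with the shaker still held, at least one cap lies in every bay (contact force between the fingers and shaker above 0.5 N and height (world z) of shaker above 0.03 m and (((x of cap0 in the frame of tray between -0.087 and 0.087 m and y of cap0 in the frame of tray between -0.133 and 0.133 m and z of cap0 in the frame of tray between 0 and 0.027 m) and y of cap0 in the frame of tray below -0.0447 m) or ((x of cap1 in the frame of tray between -0.087 and 0.087 m and y of cap1 in the frame of tray between -0.133 and 0.133 m and z of cap1 in the frame of tray between 0 and 0.027 m) and y of cap1 in the frame of tray below -0.0447 m) or ((x of cap2 in the frame of tray between -0.087 and 0.087 m and y of cap2 in the frame of tray between -0.133 and 0.133 m and z of cap2 in the frame of tray between 0 and 0.027 m) and y of cap2 in the frame of tray below -0.0447 m) or ((x of cap3 in the frame of tray between -0.087 and 0.087 m and y of cap3 in the frame of tray between -0.133 and 0.133 m and z of cap3 in the frame of tray between 0 and 0.027 m) and y of cap3 in the frame of tray below -0.0447 m) or ((x of cap4 in the frame of tray between -0.087 and 0.087 m and y of cap4 in the frame of tray between -0.133 and 0.133 m and z of cap4 in the frame of tray between 0 and 0.027 m) and y of cap4 in the frame of tray below -0.0447 m) or ((x of cap5 in the frame of tray between -0.087 and 0.087 m and y of cap5 in the frame of tray between -0.133 and 0.133 m and z of cap5 in the frame of tray between 0 and 0.027 m) and y of cap5 in the frame of tray below -0.0447 m) or ((x of cap6 in the frame of tray between -0.087 and 0.087 m and y of cap6 in the frame of tray between -0.133 and 0.133 m and z of cap6 in the frame of tray between 0 and 0.027 m) and y of cap6 in the frame of tray below -0.0447 m) or ((x of cap7 in the frame of tray between -0.087 and 0.087 m and y of cap7 in the frame of tray between -0.133 and 0.133 m and z of cap7 in the frame of tray between 0 and 0.027 m) and y of cap7 in the frame of tray below -0.0447 m) or ((x of cap8 in the frame of tray between -0.087 and 0.087 m and y of cap8 in the frame of tray between -0.133 and 0.133 m and z of cap8 in the frame of tray between 0 and 0.027 m) and y of cap8 in the frame of tray below -0.0447 m)) and (((x of cap0 in the frame of tray between -0.087 and 0.087 m and y of cap0 in the frame of tray between -0.133 and 0.133 m and z of cap0 in the frame of tray between 0 and 0.027 m) and y of cap0 in the frame of tray between -0.0447 and 0.0447 m) or ((x of cap1 in the frame of tray between -0.087 and 0.087 m and y of cap1 in the frame of tray between -0.133 and 0.133 m and z of cap1 in the frame of tray between 0 and 0.027 m) and y of cap1 in the frame of tray between -0.0447 and 0.0447 m) or ((x of cap2 in the frame of tray between -0.087 and 0.087 m and y of cap2 in the frame of tray between -0.133 and 0.133 m and z of cap2 in the frame of tray between 0 and 0.027 m) and y of cap2 in the frame of tray between -0.0447 and 0.0447 m) or ((x of cap3 in the frame of tray between -0.087 and 0.087 m and y of cap3 in the frame of tray between -0.133 and 0.133 m and z of cap3 in the frame of tray between 0 and 0.027 m) and y of cap3 in the frame of tray between -0.0447 and 0.0447 m) or ((x of cap4 in the frame of tray between -0.087 and 0.087 m and y of cap4 in the frame of tray between -0.133 and 0.133 m and z of cap4 in the frame of tray between 0 and 0.027 m) and y of cap4 in the frame of tray between -0.0447 and 0.0447 m) or ((x of cap5 in the frame of tray between -0.087 and 0.087 m and y of cap5 in the frame of tray between -0.133 and 0.133 m and z of cap5 in the frame of tray between 0 and 0.027 m) and y of cap5 in the frame of tray between -0.0447 and 0.0447 m) or ((x of cap6 in the frame of tray between -0.087 and 0.087 m and y of cap6 in the frame of tray between -0.133 and 0.133 m and z of cap6 in the frame of tray between 0 and 0.027 m) and y of cap6 in the frame of tray between -0.0447 and 0.0447 m) or ((x of cap7 in the frame of tray between -0.087 and 0.087 m and y of cap7 in the frame of tray between -0.133 and 0.133 m and z of cap7 in the frame of tray between 0 and 0.027 m) and y of cap7 in the frame of tray between -0.0447 and 0.0447 m) or ((x of cap8 in the frame of tray between -0.087 and 0.087 m and y of cap8 in the frame of tray between -0.133 and 0.133 m and z of cap8 in the frame of tray between 0 and 0.027 m) and y of cap8 in the frame of tray between -0.0447 and 0.0447 m)) and (((x of cap0 in the frame of tray between -0.087 and 0.087 m and y of cap0 in the frame of tray between -0.133 and 0.133 m and z of cap0 in the frame of tray between 0 and 0.027 m) and y of cap0 in the frame of tray above 0.0447 m) or ((x of cap1 in the frame of tray between -0.087 and 0.087 m and y of cap1 in the frame of tray between -0.133 and 0.133 m and z of cap1 in the frame of tray between 0 and 0.027 m) and y of cap1 in the frame of tray above 0.0447 m) or ((x of cap2 in the frame of tray between -0.087 and 0.087 m and y of cap2 in the frame of tray between -0.133 and 0.133 m and z of cap2 in the frame of tray between 0 and 0.027 m) and y of cap2 in the frame of tray above 0.0447 m) or ((x of cap3 in the frame of tray between -0.087 and 0.087 m and y of cap3 in the frame of tray between -0.133 and 0.133 m and z of cap3 in the frame of tray between 0 and 0.027 m) and y of cap3 in the frame of tray above 0.0447 m) or ((x of cap4 in the frame of tray between -0.087 and 0.087 m and y of cap4 in the frame of tray between -0.133 and 0.133 m and z of cap4 in the frame of tray between 0 and 0.027 m) and y of cap4 in the frame of tray above 0.0447 m) or ((x of cap5 in the frame of tray between -0.087 and 0.087 m and y of cap5 in the frame of tray between -0.133 and 0.133 m and z of cap5 in the frame of tray between 0 and 0.027 m) and y of cap5 in the frame of tray above 0.0447 m) or ((x of cap6 in the frame of tray between -0.087 and 0.087 m and y of cap6 in the frame of tray between -0.133 and 0.133 m and z of cap6 in the frame of tray between 0 and 0.027 m) and y of cap6 in the frame of tray above 0.0447 m) or ((x of cap7 in the frame of tray between -0.087 and 0.087 m and y of cap7 in the frame of tray between -0.133 and 0.133 m and z of cap7 in the frame of tray between 0 and 0.027 m) and y of cap7 in the frame of tray above 0.0447 m) or ((x of cap8 in the frame of tray between -0.087 and 0.087 m and y of cap8 in the frame of tray between -0.133 and 0.133 m and z of cap8 in the frame of tray between 0 and 0.027 m) and y of cap8 in the frame of tray above 0.0447 m))), for 0.2 s.
At the end, for the whole second after the job is handed in: all nine caps lie at rest inside the tray, at least two in each bay, every cap's centre less than 27 mm above the tray's underside (so none sticks up on a divider, the rim or a pile), and the shaker stands at rest on the cork mat, upright within 0.08 rad, its centre within 50 mm of the mat's centre (x of cap0 in the frame of tray between -0.087 and 0.087 m and y of cap0 in the frame of tray between -0.133 and 0.133 m and z of cap0 in the frame of tray between 0 and 0.027 m and x of cap1 in the frame of tray between -0.087 and 0.087 m and y of cap1 in the frame of tray between -0.133 and 0.133 m and z of cap1 in the frame of tray between 0 and 0.027 m and x of cap2 in the frame of tray between -0.087 and 0.087 m and y of cap2 in the frame of tray between -0.133 and 0.133 m and z of cap2 in the frame of tray between 0 and 0.027 m and x of cap3 in the frame of tray between -0.087 and 0.087 m and y of cap3 in the frame of tray between -0.133 and 0.133 m and z of cap3 in the frame of tray between 0 and 0.027 m and x of cap4 in the frame of tray between -0.087 and 0.087 m and y of cap4 in the frame of tray between -0.133 and 0.133 m and z of cap4 in the frame of tray between 0 and 0.027 m and x of cap5 in the frame of tray between -0.087 and 0.087 m and y of cap5 in the frame of tray between -0.133 and 0.133 m and z of cap5 in the frame of tray between 0 and 0.027 m and x of cap6 in the frame of tray between -0.087 and 0.087 m and y of cap6 in the frame of tray between -0.133 and 0.133 m and z of cap6 in the frame of tray between 0 and 0.027 m and x of cap7 in the frame of tray between -0.087 and 0.087 m and y of cap7 in the frame of tray between -0.133 and 0.133 m and z of cap7 in the frame of tray between 0 and 0.027 m and x of cap8 in the frame of tray between -0.087 and 0.087 m and y of cap8 in the frame of tray between -0.133 and 0.133 m and z of cap8 in the frame of tray between 0 and 0.027 m and ((y of cap0 in the frame of tray below -0.0447 m and (y of cap1 in the frame of tray below -0.0447 m or y of cap2 in the frame of tray below -0.0447 m or y of cap3 in the frame of tray below -0.0447 m or y of cap4 in the frame of tray below -0.0447 m or y of cap5 in the frame of tray below -0.0447 m or y of cap6 in the frame of tray below -0.0447 m or y of cap7 in the frame of tray below -0.0447 m or y of cap8 in the frame of tray below -0.0447 m)) or (y of cap1 in the frame of tray below -0.0447 m and (y of cap2 in the frame of tray below -0.0447 m or y of cap3 in the frame of tray below -0.0447 m or y of cap4 in the frame of tray below -0.0447 m or y of cap5 in the frame of tray below -0.0447 m or y of cap6 in the frame of tray below -0.0447 m or y of cap7 in the frame of tray below -0.0447 m or y of cap8 in the frame of tray below -0.0447 m)) or (y of cap2 in the frame of tray below -0.0447 m and (y of cap3 in the frame of tray below -0.0447 m or y of cap4 in the frame of tray below -0.0447 m or y of cap5 in the frame of tray below -0.0447 m or y of cap6 in the frame of tray below -0.0447 m or y of cap7 in the frame of tray below -0.0447 m or y of cap8 in the frame of tray below -0.0447 m)) or (y of cap3 in the frame of tray below -0.0447 m and (y of cap4 in the frame of tray below -0.0447 m or y of cap5 in the frame of tray below -0.0447 m or y of cap6 in the frame of tray below -0.0447 m or y of cap7 in the frame of tray below -0.0447 m or y of cap8 in the frame of tray below -0.0447 m)) or (y of cap4 in the frame of tray below -0.0447 m and (y of cap5 in the frame of tray below -0.0447 m or y of cap6 in the frame of tray below -0.0447 m or y of cap7 in the frame of tray below -0.0447 m or y of cap8 in the frame of tray below -0.0447 m)) or (y of cap5 in the frame of tray below -0.0447 m and (y of cap6 in the frame of tray below -0.0447 m or y of cap7 in the frame of tray below -0.0447 m or y of cap8 in the frame of tray below -0.0447 m)) or (y of cap6 in the frame of tray below -0.0447 m and (y of cap7 in the frame of tray below -0.0447 m or y of cap8 in the frame of tray below -0.0447 m)) or (y of cap7 in the frame of tray below -0.0447 m and y of cap8 in the frame of tray below -0.0447 m)) and ((y of cap0 in the frame of tray between -0.0447 and 0.0447 m and (y of cap1 in the frame of tray between -0.0447 and 0.0447 m or y of cap2 in the frame of tray between -0.0447 and 0.0447 m or y of cap3 in the frame of tray between -0.0447 and 0.0447 m or y of cap4 in the frame of tray between -0.0447 and 0.0447 m or y of cap5 in the frame of tray between -0.0447 and 0.0447 m or y of cap6 in the frame of tray between -0.0447 and 0.0447 m or y of cap7 in the frame of tray between -0.0447 and 0.0447 m or y of cap8 in the frame of tray between -0.0447 and 0.0447 m)) or (y of cap1 in the frame of tray between -0.0447 and 0.0447 m and (y of cap2 in the frame of tray between -0.0447 and 0.0447 m or y of cap3 in the frame of tray between -0.0447 and 0.0447 m or y of cap4 in the frame of tray between -0.0447 and 0.0447 m or y of cap5 in the frame of tray between -0.0447 and 0.0447 m or y of cap6 in the frame of tray between -0.0447 and 0.0447 m or y of cap7 in the frame of tray between -0.0447 and 0.0447 m or y of cap8 in the frame of tray between -0.0447 and 0.0447 m)) or (y of cap2 in the frame of tray between -0.0447 and 0.0447 m and (y of cap3 in the frame of tray between -0.0447 and 0.0447 m or y of cap4 in the frame of tray between -0.0447 and 0.0447 m or y of cap5 in the frame of tray between -0.0447 and 0.0447 m or y of cap6 in the frame of tray between -0.0447 and 0.0447 m or y of cap7 in the frame of tray between -0.0447 and 0.0447 m or y of cap8 in the frame of tray between -0.0447 and 0.0447 m)) or (y of cap3 in the frame of tray between -0.0447 and 0.0447 m and (y of cap4 in the frame of tray between -0.0447 and 0.0447 m or y of cap5 in the frame of tray between -0.0447 and 0.0447 m or y of cap6 in the frame of tray between -0.0447 and 0.0447 m or y of cap7 in the frame of tray between -0.0447 and 0.0447 m or y of cap8 in the frame of tray between -0.0447 and 0.0447 m)) or (y of cap4 in the frame of tray between -0.0447 and 0.0447 m and (y of cap5 in the frame of tray between -0.0447 and 0.0447 m or y of cap6 in the frame of tray between -0.0447 and 0.0447 m or y of cap7 in the frame of tray between -0.0447 and 0.0447 m or y of cap8 in the frame of tray between -0.0447 and 0.0447 m)) or (y of cap5 in the frame of tray between -0.0447 and 0.0447 m and (y of cap6 in the frame of tray between -0.0447 and 0.0447 m or y of cap7 in the frame of tray between -0.0447 and 0.0447 m or y of cap8 in the frame of tray between -0.0447 and 0.0447 m)) or (y of cap6 in the frame of tray between -0.0447 and 0.0447 m and (y of cap7 in the frame of tray between -0.0447 and 0.0447 m or y of cap8 in the frame of tray between -0.0447 and 0.0447 m)) or (y of cap7 in the frame of tray between -0.0447 and 0.0447 m and y of cap8 in the frame of tray between -0.0447 and 0.0447 m)) and ((y of cap0 in the frame of tray above 0.0447 m and (y of cap1 in the frame of tray above 0.0447 m or y of cap2 in the frame of tray above 0.0447 m or y of cap3 in the frame of tray above 0.0447 m or y of cap4 in the frame of tray above 0.0447 m or y of cap5 in the frame of tray above 0.0447 m or y of cap6 in the frame of tray above 0.0447 m or y of cap7 in the frame of tray above 0.0447 m or y of cap8 in the frame of tray above 0.0447 m)) or (y of cap1 in the frame of tray above 0.0447 m and (y of cap2 in the frame of tray above 0.0447 m or y of cap3 in the frame of tray above 0.0447 m or y of cap4 in the frame of tray above 0.0447 m or y of cap5 in the frame of tray above 0.0447 m or y of cap6 in the frame of tray above 0.0447 m or y of cap7 in the frame of tray above 0.0447 m or y of cap8 in the frame of tray above 0.0447 m)) or (y of cap2 in the frame of tray above 0.0447 m and (y of cap3 in the frame of tray above 0.0447 m or y of cap4 in the frame of tray above 0.0447 m or y of cap5 in the frame of tray above 0.0447 m or y of cap6 in the frame of tray above 0.0447 m or y of cap7 in the frame of tray above 0.0447 m or y of cap8 in the frame of tray above 0.0447 m)) or (y of cap3 in the frame of tray above 0.0447 m and (y of cap4 in the frame of tray above 0.0447 m or y of cap5 in the frame of tray above 0.0447 m or y of cap6 in the frame of tray above 0.0447 m or y of cap7 in the frame of tray above 0.0447 m or y of cap8 in the frame of tray above 0.0447 m)) or (y of cap4 in the frame of tray above 0.0447 m and (y of cap5 in the frame of tray above 0.0447 m or y of cap6 in the frame of tray above 0.0447 m or y of cap7 in the frame of tray above 0.0447 m or y of cap8 in the frame of tray above 0.0447 m)) or (y of cap5 in the frame of tray above 0.0447 m and (y of cap6 in the frame of tray above 0.0447 m or y of cap7 in the frame of tray above 0.0447 m or y of cap8 in the frame of tray above 0.0447 m)) or (y of cap6 in the frame of tray above 0.0447 m and (y of cap7 in the frame of tray above 0.0447 m or y of cap8 in the frame of tray above 0.0447 m)) or (y of cap7 in the frame of tray above 0.0447 m and y of cap8 in the frame of tray above 0.0447 m)) and horizontal distance between shaker and mat below 0.05 m and angle between shaker's own z axis and vertical below 0.08 rad and height (world z) of shaker below 0.008 m and linear speed of shaker below 0.02 m/s and linear speed of each of cap0, cap1, cap2, cap3, cap4, cap5, cap6, cap7, cap8 below 0.03 m/s); the robot touches nothing.
It fails at once if the bottle is shoved more than 30 mm or tipped over (distance of bottle from where it was at the start of the episode above 0.03 m or angle between bottle's own z axis and vertical above 0.4 rad).
It fails at once if the label roll is shoved more than 30 mm or tipped over (distance of label_roll from where it was at the start of the episode above 0.03 m or angle between label_roll's own z axis and vertical above 0.4 rad).
It fails at once if the tape roll is shoved more than 30 mm or tipped over (distance of tape_roll from where it was at the start of the episode above 0.03 m or angle between tape_roll's own z axis and vertical above 0.4 rad).
It also fails if it takes over 56 s, if anything falls off the work surface, if the arm or the gripper's body presses on something with over 40 N, if the wrist force passes 120 N, or if a joint passes its speed limit or range.

## Working session

There is one attempt and no reset: what is moved stays moved. The work goes in short steps, Python scripts to look and compute and a shell command to move; the robot and the scene stay as the last step left them, time stands still between calls to the robot, and variables do not carry over. Pictures are saved under pics/ and viewed, and the job is handed in when it is done.

```bash
ls; mkdir -p pics; cat > h.py <<'E'
import numpy as np, cv2
from bench import manip, vision
def save(name,fn):
    d=vision.get_image(name); cv2.imwrite('pics/'+fn,cv2.cvtColor(d['img'],cv2.COLOR_RGB2BGR)); return d
def K(d): return np.array([[d['fx'],0,d['cx']],[0,d['fy'],d['cy']],[0,0,1.]])
def ray(d,uv,T=None):
    T=np.array(d['pose']) if T is None else T
    p=cv2.undistortPoints(np.array(uv,float).reshape(-1,1,2),K(d),np.array(d['distortion'],float)).reshape(-1,2)
    r=np.c_[p[:,0],-p[:,1],-np.ones(len(p))]@T[:3,:3].T
    return T[:3,3],r
def onz(d,uv,z,T=None):
    o,r=ray(d,uv,T); z=np.broadcast_to(z,len(r)); return o+r*((z-o[2])/r[:,2])[:,None]
def proj(d,P,T=None):
    T=np.array(d['pose']) if T is None else T
    q=(np.array(P,float).reshape(-1,3)-T[:3,3])@T[:3,:3]
    q=q*[1,-1,-1]
    return cv2.projectPoints(q.reshape(-1,1,3),np.zeros(3),np.zeros(3),K(d),np.array(d['distortion'],float))[0].reshape(-1,2)
E
python3 - <<'E'
from h import *
for n in ['scene','top','wrist']:
    d=save(n,n+'0.png'); print(n,d['fx'],d['cx'],d['cy'],d['distortion'],np.round(d.get('pose',d.get('tool_from_camera')),3).tolist())
s=manip.sense(); print({k:np.round(v,3).tolist() for k,v in s.items()})
E
```

```text
pics
scene 377.80629482308035 321.77950790215283 200.16796120197492 [0.03159724 0.         0.         0.         0.        ] [[0.206, -0.655, 0.727, 1283.449], [0.979, 0.144, -0.148, -25.389], [-0.007, 0.742, 0.671, 681.188], [0.0, 0.0, 0.0, 1.0]]
top 363.26473311905767 319.14210006166 193.62978202738424 [-0.056962  0.        0.        0.        0.      ] [[-0.005, 0.997, -0.073, 556.727], [-0.999, -0.002, 0.041, 105.202], [0.04, 0.073, 0.997, 816.022], [0.0, 0.0, 0.0, 1.0]]
wrist 359.0155531299254 318.20768591678933 194.7902227094125 [-0.0204724  0.         0.         0.         0.       ] [[0.001, 0.951, 0.31, 79.16], [1.0, -0.001, -0.001, -0.582], [-0.0, 0.31, -0.951, -143.333], [0.0, 0.0, 0.0, 1.0]]
{'t': 0.15, 'qpos': [1.001, 0.313, 1.498, -0.0, 1.331, -0.223], 'qd': [0.001, -0.001, -0.002, -0.002, -0.001, -0.002], 'joint_torque': [0.002, -41.237, -25.979, -0.0, 0.003, -0.0], 'eef_pos': [178.339, 493.585, 230.881], 'tcp_rot': [0.173, 0.985, -0.0, -0.0], 'ft_force': [-0.734, 0.054, -0.318], 'torque': [-0.018, 0.016, 0.009], 'grip_width': 85.736}
```

View pics/top0.png

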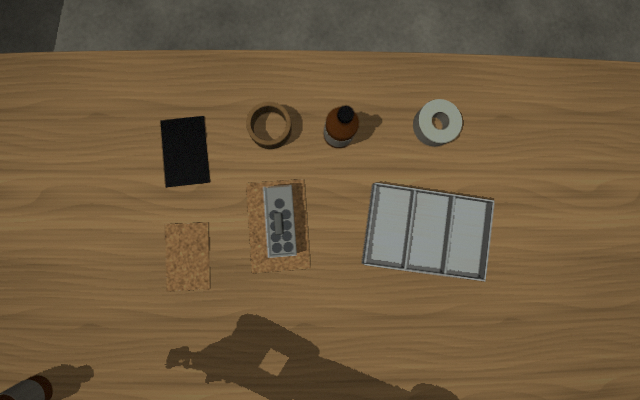

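View pics/scene0.png

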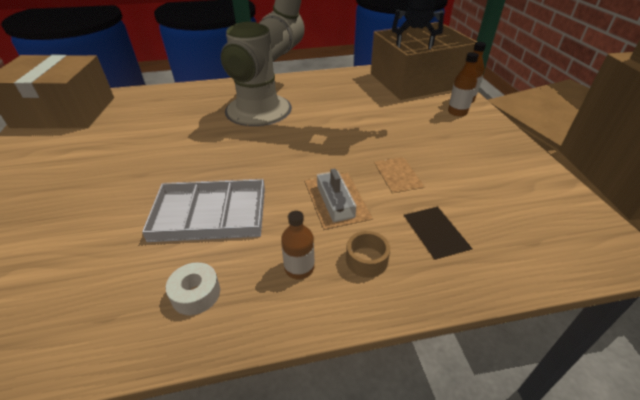

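View pics/wrist0.png

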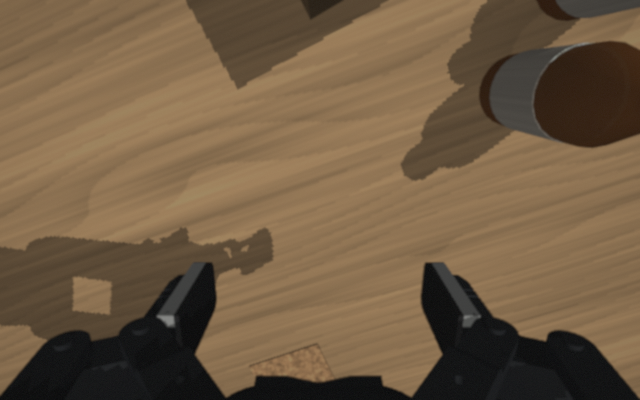

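```bash
python3 - <<'E'
import cv2
a=cv2.imread('pics/top0.png')[165:290,150:320]; b=cv2.imread('pics/scene0.png')[150:250,290:380]
cv2.imwrite('pics/c1.png',cv2.resize(a,None,fx=4.5,fy=4.5,interpolation=cv2.INTER_CUBIC))
cv2.imwrite('pics/c2.png',cv2.resize(b,None,fx=6,fy=6,interpolation=cv2.INTER_CUBIC))
E
```

```text
(no output)
```

View pics/c1.png

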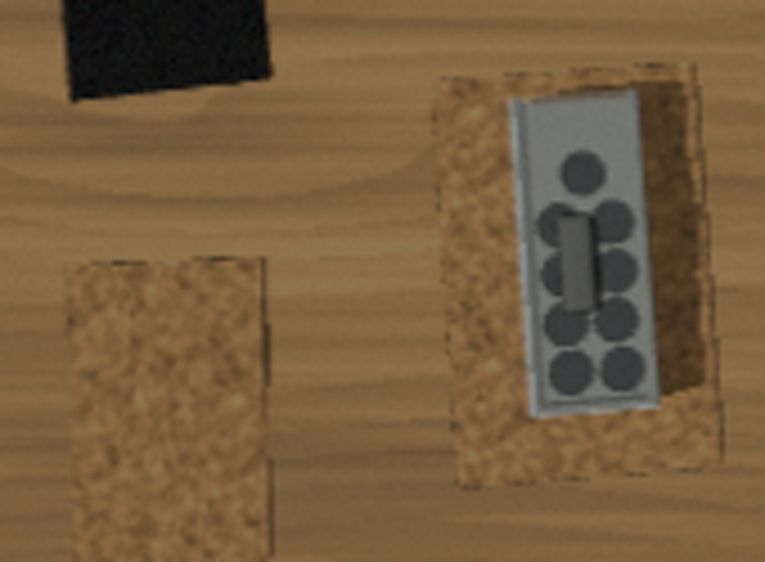

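View pics/c2.png

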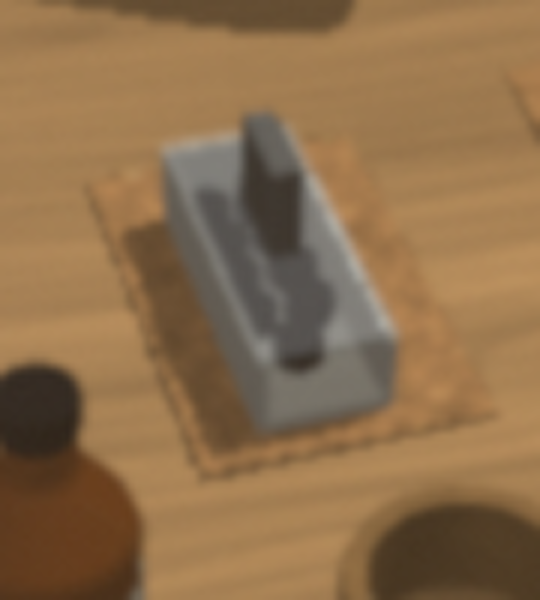

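```bash
cat > m.py <<'E'
from h import *
import pickle
d=vision.get_image('top'); im=d['img']; hsv=cv2.cvtColor(im,cv2.COLOR_RGB2HSV)
g=((hsv[...,1]<70)&(hsv[...,2]>90)).astype(np.uint8)
def rect(m,box,z,lab):
    x0,y0,x1,y1=box; mm=np.zeros_like(m); mm[y0:y1,x0:x1]=m[y0:y1,x0:x1]
    mm=cv2.morphologyEx(mm,cv2.MORPH_CLOSE,np.ones((5,5)))
    c=max(cv2.findContours(mm,0,cv2.CHAIN_APPROX_NONE)[0],key=cv2.contourArea)
    b=cv2.boxPoints(cv2.minAreaRect(c)); P=onz(d,b,z)
    e1=P[1]-P[0]; e2=P[2]-P[1]
    print(lab,b.round(1).tolist(),'centre',P.mean(0).round(1),'sides',np.linalg.norm(e1).round(1),np.linalg.norm(e2).round(1),'ang',np.degrees(np.arctan2(e1[1],e1[0])).round(1),np.degrees(np.arctan2(e2[1],e2[0])).round(1))
    return P
rect(g,(350,170,510,290),36,'tray')
rect(g,(255,175,305,262),46,'shaker')
# cork
c=((hsv[...,0]<20)&(hsv[...,1]>90)).astype(np.uint8)
ck=(hsv[...,1]>105).astype(np.uint8)
C=np.array([[513,100],[635,92],[658,405],[533,416]])/4.5+[150,165]
P=onz(d,C-.5,46); print('shaker by eye',P.round(1).tolist(),P.mean(0).round(1))
F=np.array([[558,213],[593,210],[600,310],[566,314]])/4.5+[150,165]
P=onz(d,F-.5,94); print('fin top',P.round(1).tolist(),P.mean(0).round(1))
M=np.array([[434,80],[696,65],[720,466],[456,488]])/4.5+[150,165]
P=onz(d,M-.5,4); print('mat',P.round(1).tolist(),P.mean(0).round(1), np.linalg.norm(P[0]-P[1]),np.linalg.norm(P[1]-P[2]))
S=cv2.imread('pics/top0.png')[170:300,350:510]; cv2.imwrite('pics/c3.png',cv2.resize(S,None,fx=4.5,fy=4.5,interpolation=cv2.INTER_CUBIC))
E
python3 m.py
```

```text
tray [[360.79998779296875, 264.3999938964844], [372.29998779296875, 181.60000610351562], [496.29998779296875, 198.89999389648438], [484.79998779296875, 281.6000061035156]] centre [ 530.6 -167.1   36. ] sides 180.0 281.7 ang -8.7 -97.8
shaker [[262.1000061035156, 186.60000610351562], [290.8999938964844, 184.5], [296.1000061035156, 255.39999389648438], [267.3999938964844, 257.5]] centre [555.6 158.5  46. ] sides 61.0 149.9 ang -85.8 -175.8
shaker by eye [[627.8, 191.7, 46.0], [631.5, 134.3, 46.0], [484.8, 123.5, 46.0], [480.1, 181.7, 46.0]] [556.  157.8  46. ]
fin top [[573.4, 166.3, 94.0], [574.7, 150.9, 94.0], [530.8, 147.8, 94.0], [529.2, 162.6, 94.0]] [552.  156.9  94. ]
mat [[641.7, 235.7, 4.0], [649.1, 105.5, 4.0], [450.8, 94.1, 4.0], [441.1, 223.3, 4.0]] [545.7 164.7   4. ] 130.3284764023574 198.56924885989687
```

View pics/c3.png

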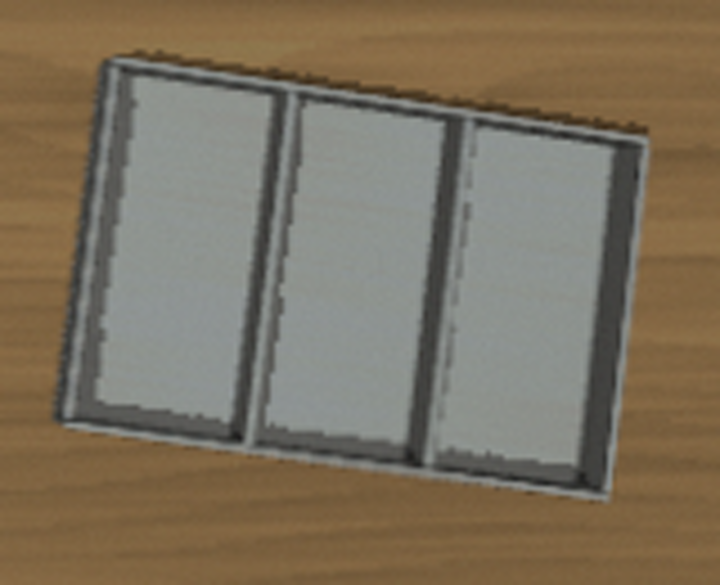

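```bash
cat > t.py <<'E'
from h import *
d=vision.get_image('top'); im=d['img']
C=np.array([[112,58],[648,140],[607,498],[66,425]])/4.5+[350,170]
P=onz(d,C-.5,36); print(P.round(1).tolist(),P.mean(0).round(1))
for i in range(4):
    e=P[(i+1)%4]-P[i]; print(np.linalg.norm(e).round(1),np.degrees(np.arctan2(e[1],e[0])).round(1))
# scene check
s=vision.get_image('scene')
yaw=np.radians(-8.3); R=np.array([[np.cos(yaw),-np.sin(yaw)],[np.sin(yaw),np.cos(yaw)]])
c=P.mean(0)[:2]
Q=[[*(c+R@np.array(a)),36] for a in [(90,136),(90,-136),(-90,-136),(-90,136)]]
pv=cv2.cvtColor(s['img'],cv2.COLOR_RGB2BGR)
for p in proj(s,Q): cv2.circle(pv,tuple(int(v) for v in p.round()),2,(0,0,255),-1)
y=np.radians(4.2); X=np.array([np.cos(y),np.sin(y)]);Y=np.array([-X[1],X[0]]); o=np.array([555,157.8])
Q=[[*(o+X*a+Y*b),46] for a,b in [(75,30),(75,-30),(-75,-30),(-75,30)]]+[[*(o+X*a+Y*b),94] for a,b in [(17,8),(17,-8),(-27,-8),(-27,8)]]
for p in proj(s,Q): cv2.circle(pv,tuple(int(v) for v in p.round()),1,(0,255,0),-1)
cv2.imwrite('pics/c4.png',cv2.resize(pv[140:260,130:390],None,fx=3,fy=3,interpolation=cv2.INTER_CUBIC))
for n,px in [('bottle base?',(338,140)),('cap top',(345,114))]:
    print(n,onz(d,[px],5 if 'base' in n else 165))
for b in (-89,0,89): print('bay',b,'lip at tray x -25, fin:',(c+R@np.array([-25-80,b])).round(1))
E
python3 t.py
```

```text
[[638.0, -47.1, 36.0], [597.4, -314.9, 36.0], [422.9, -288.2, 36.0], [462.5, -22.5, 36.0]] [ 530.2 -168.2   36. ]
270.8 -98.6
176.5 171.3
268.6 81.5
177.2 -8.0
bottle base? [[738.02952778  28.61928454   5.        ]]
cap top [[750.94359546  30.35464745 165.        ]]
bay -89 lip at tray x -25, fin: [ 413.4 -241.1]
bay 0 lip at tray x -25, fin: [ 426.3 -153. ]
bay 89 lip at tray x -25, fin: [439.1 -64.9]
```

```bash
python3 - <<'E'
import cv2; print(cv2.imread('pics/c4.png').shape)
E
```

```text
(360, 780, 3)
```

View pics/c4.png

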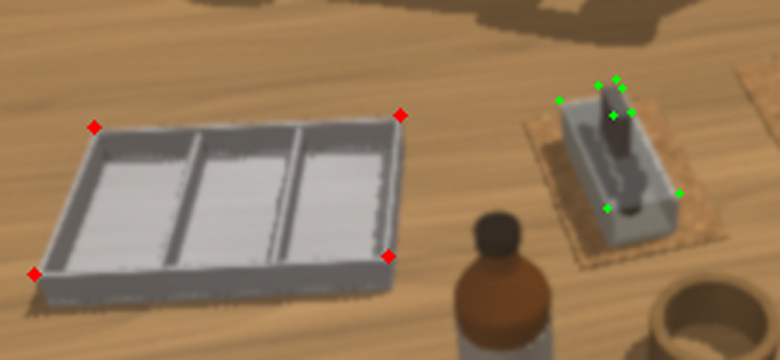

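```bash
python3 -m handwheel '[0.025,-0.0224,0,0,0,-10.4,0.085, 0.05,-0.0448,0,0,0,-20.8,0.085, 0.075,-0.0672,0,0,0,-31.2,0.085, 0.1,-0.0896,0,0,0,-41.6,0.085, 0.125,-0.112,0,0,0,-52,0.085]' 60
python3 -m handwheel '[0.025,-0.0224,0,0,0,-10.4,0.085, 0.05,-0.0448,0,0,0,-20.8,0.085, 0.075,-0.0672,0,0,0,-31.2,0.085, 0.1,-0.0896,0,0,0,-41.6,0.085, 0.125,-0.112,0,0,0,-52,0.085]'
python3 - <<'E'
from h import *
from scipy.spatial.transform import Rotation as Ro
s=manip.sense(); R=Ro.from_quat(s['tcp_rot']).as_matrix(); print(s['t'],s['eef_pos'].round(1),np.degrees(np.arctan2(R[1,1],R[0,1])),R[:,2].round(4),s['qpos'].round(2))
E
```

```text
t: 0.92
eef_pos: [304.1, 380.9, 231.1]
tcp_rot: [0.589, 0.808, -0.0, -0.0]
ft_force: [0.4, 0.3, -0.2]
grip_width: 85.2
t: 1.55
eef_pos: [429.9, 268.0, 231.1]
tcp_rot: [0.885, 0.465, -0.0, -0.0]
ft_force: [0.3, 0.5, -1.4]
grip_width: 85.3
1.55 [429.9 268.  231.1] -34.556287617176295 [-2.e-04  3.e-04 -1.e+00] [0.33 0.27 1.55 0.   1.32 0.93]
```

```bash
python3 -m handwheel '[0.025,-0.0224,-0.01,0,0,-10.3,0.085, 0.05,-0.0448,-0.02,0,0,-20.6,0.085, 0.075,-0.0672,-0.03,0,0,-31,0.085, 0.1,-0.0896,-0.04,0,0,-41.4,0.085, 0.1216,-0.1108,-0.05,0,0,-51.2,0.085]'
cat > w.py <<'E'
from h import *
from scipy.spatial.transform import Rotation as Ro
import sys
def wrist(fn=None):
    s=manip.sense(); d=vision.get_image('wrist')
    T=np.eye(4); T[:3,:3]=Ro.from_quat(s['tcp_rot']).as_matrix(); T[:3,3]=s['eef_pos']
    R=T[:3,:3]; print('t',round(float(s['t']),2),'tcp',np.round(s['eef_pos'],1),'yaw(y ax)',np.degrees(np.arctan2(R[1,1],R[0,1])).round(2),'z',R[:,2].round(3),'w',round(float(s['grip_width']),1),'F',np.round(s['ft_force'],1))
    if fn: cv2.imwrite('pics/'+fn,cv2.cvtColor(d['img'],cv2.COLOR_RGB2BGR))
    return d,T@np.array(d['tool_from_camera']),s
if __name__=='__main__': wrist(sys.argv[1])
E
python3 w.py w1.png
```

```text
t: 2.17
eef_pos: [552.3, 156.4, 180.7]
tcp_rot: [0.999, 0.034, -0.0, -0.0]
ft_force: [0.1, 0.3, 0.1]
grip_width: 85.0
t 2.17 tcp [552.3 156.4 180.7] yaw(y ax) -86.1 z [-0.  0. -1.] w 85.0 F [0.1 0.3 0.1]
```

View pics/w1.png

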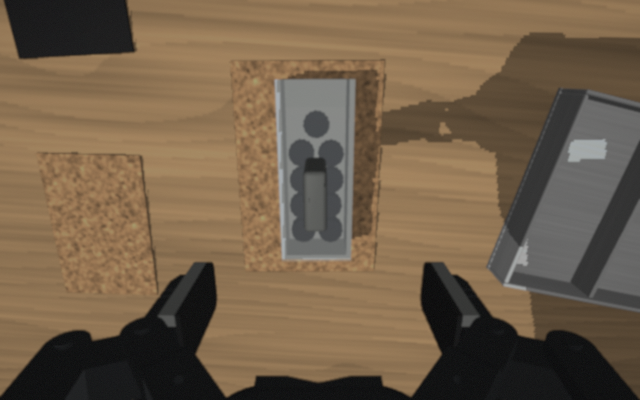

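```bash
python3 - <<'E'
from w import *
d,T,s=wrist()
im=cv2.cvtColor(d['img'],cv2.COLOR_RGB2BGR)
cv2.imwrite('pics/c5.png',cv2.resize(im[60:280,220:400],None,fx=3,fy=2.7,interpolation=cv2.INTER_CUBIC)[:600])
print(onz(d,[(305,172),(325,172),(327,231),(306,231)],94,T).round(1).tolist())
print(onz(d,[(276,79),(355,79),(353,259),(282,259)],46,T).round(1).tolist())
print(onz(d,[(232,60),(385,60),(377,269),(246,270)],4,T).round(1).tolist(),onz(d,[(232,60),(385,60),(377,269),(246,270)],4,T).mean(0))
E
```

```text
t 2.23 tcp [553.7 153.8 179.1] yaw(y ax) -86.62 z [-0.001 -0.001 -1.   ] w 84.9 F [-0.1 -3.3 -3.1]
[[574.1, 163.0, 94.0], [574.9, 149.9, 94.0], [533.0, 145.7, 94.0], [532.1, 160.2, 94.0]]
[[630.7, 188.7, 46.0], [634.1, 130.8, 46.0], [486.9, 119.0, 46.0], [483.3, 180.1, 46.0]]
[[643.2, 230.4, 4.0], [650.8, 103.1, 4.0], [454.8, 88.1, 4.0], [445.8, 219.2, 4.0]] [548.6764806  160.19031787   4.        ]
```

View pics/c5.png

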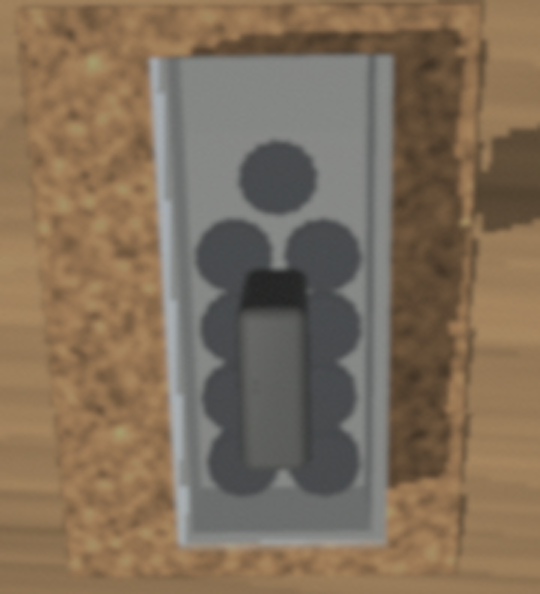

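```bash
python3 -m handwheel '[-0.001,0.0015,-0.02,0,0,0.3,0.085, -0.001,0.0015,-0.04,0,0,0.3,0.085, -0.001,0.0015,-0.055,0,0,0.3,0.085, -0.001,0.0015,-0.06,0,0,0.3,0.085, -0.001,0.0015,-0.06,0,0,0.3,0.085]'
python3 w.py w2.png
```

```text
t: 2.9
eef_pos: [551.5, 157.0, 119.9]
tcp_rot: [0.999, 0.037, -0.001, 0.0]
ft_force: [-0.1, -0.1, 0.5]
grip_width: 85.1
t 2.9 tcp [551.5 157.  119.9] yaw(y ax) -85.73 z [-0.001 -0.    -1.   ] w 85.1 F [-0.1 -0.1  0.5]
```

View pics/w2.png

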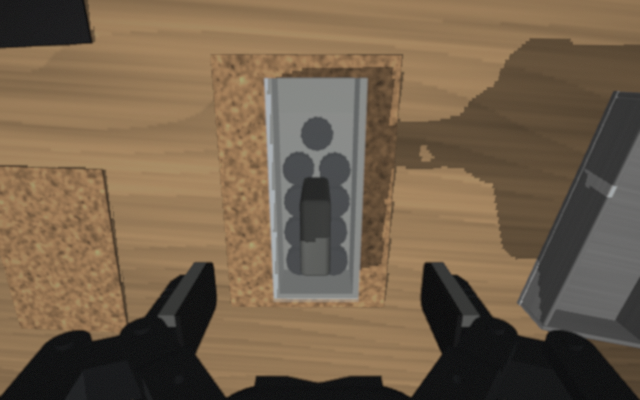

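```bash
python3 - <<'E'
from w import *
d,T,s=wrist()
im=cv2.cvtColor(d['img'],cv2.COLOR_RGB2BGR)
P=onz(d,[(301,199),(330,199),(329,275),(302,275)],94,T);print(P.round(1).tolist(),P.mean(0))
P=onz(d,[(265,79),(367,79),(358,298),(274,299)],46,T);print(P.round(1).tolist(),P.mean(0))
P=onz(d,[(210,55),(403,55),(385,304),(232,304)],4,T);print(P.round(1).tolist(),P.mean(0))
E
```

```text
t 2.95 tcp [551.7 156.9 120.2] yaw(y ax) -85.74 z [-0.001 -0.    -1.   ] w 85.0 F [ 0.8 -0.7 -0.6]
[[573.3, 166.4, 94.0], [574.4, 152.0, 94.0], [531.4, 148.8, 94.0], [530.3, 163.3, 94.0]] [552.33951066 157.61992523  94.        ]
[[628.4, 192.8, 46.0], [632.8, 134.0, 46.0], [486.2, 123.1, 46.0], [480.9, 182.2, 46.0]] [557.04592232 158.0202745   46.        ]
[[640.6, 236.4, 4.0], [650.4, 106.1, 4.0], [453.9, 92.1, 4.0], [444.1, 221.4, 4.0]] [547.22591029 163.99537202   4.        ]
```

```bash
python3 -m handwheel '[0.0005,0.0005,-0.02,0,0,0,0.085, 0.0007,0.0007,-0.04,0,0,0,0.085, 0.0007,0.0007,-0.058,0,0,0,0.085, 0.0007,0.0007,-0.064,0,0,0,0.085, 0.0007,0.0007,-0.064,0,0,0,0.05]'
python3 -m handwheel '[0,0,0,0,0,0,0.03,0,0,0,0,0,0,0.01,0,0,0,0,0,0,0,0,0,0,0,0,0,0,0,0,0,0,0,0,0]' 80
python3 w.py w3.png
```

```text
t: 3.62
eef_pos: [552.7, 157.6, 56.8]
tcp_rot: [0.999, 0.037, -0.0, -0.0]
ft_force: [-0.4, -0.1, 0.3]
grip_width: 69.6
t: 4.25
eef_pos: [552.8, 157.7, 57.1]
tcp_rot: [0.999, 0.037, 0.0, -0.0]
ft_force: [-0.8, 1.3, 3.6]
grip_width: 15.3
t 4.25 tcp [552.8 157.7  57.1] yaw(y ax) -85.74 z [ 0.  0. -1.] w 15.3 F [-0.8  1.3  3.6]
```

View pics/w3.png

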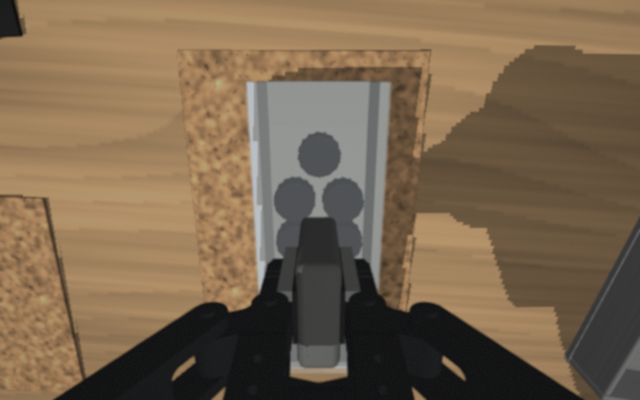

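```bash
python3 -m handwheel '[0,0,0.005,0,0,0,0,0,0,0.016,0,0,0,0,0,0,0.032,0,0,0,0,0,0,0.047,0,0,0,0,0,0,0.055,0,0,0,0]'
python3 -m handwheel '[-0.003,-0.005,0.003,0,0,-0.5,0,-0.009,-0.018,0.003,0,0,-1.5,0,-0.018,-0.036,0.003,0,0,-3,0,-0.028,-0.055,0.003,0,0,-4,0,-0.038,-0.075,0.003,0,0,-5,0]'
python3 w.py w4.png
```

```text
t: 4.92
eef_pos: [553.2, 157.7, 113.6]
tcp_rot: [0.999, 0.037, 0.001, -0.0]
ft_force: [-0.3, -1.1, -3.7]
grip_width: 15.1
t: 5.55
eef_pos: [514.1, 81.4, 116.1]
tcp_rot: [1.0, -0.007, 0.001, 0.0]
ft_force: [0.2, -0.0, -2.8]
grip_width: 15.1
t 5.55 tcp [514.1  81.4 116.1] yaw(y ax) -90.83 z [ 0.001 -0.    -1.   ] w 15.1 F [ 0.2 -0.  -2.8]
```

View pics/w4.png

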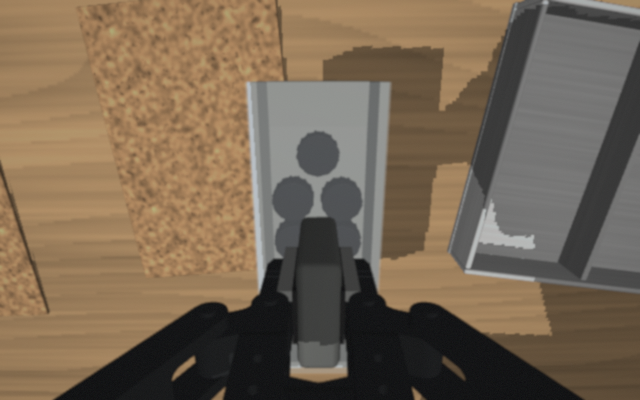

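```bash
python3 -m handwheel '[-0.01,-0.02,0,0,0,-1,0,-0.021,-0.041,0,0,0,-2,0,-0.032,-0.062,0,0,0,-3,0,-0.043,-0.083,0,0,0,-4,0,-0.053,-0.102,0,0,0,-5.5,0]'
python3 -m handwheel '[-0.008,-0.016,-0.002,0,0,-1,0,-0.015,-0.029,-0.003,0,0,-1.6,0,-0.02,-0.038,-0.003,0,0,-2,0,-0.022,-0.043,-0.003,0,0,-2.2,0,-0.022,-0.044,-0.003,0,0,-2.2,0]'
python3 w.py w5.png
```

```text
t: 6.22
eef_pos: [459.2, -23.4, 115.7]
tcp_rot: [0.998, -0.057, -0.0, 0.0]
ft_force: [0.4, -0.4, -3.0]
grip_width: 14.9
t: 6.85
eef_pos: [437.2, -67.4, 112.7]
tcp_rot: [0.997, -0.076, -0.0, 0.0]
ft_force: [-0.4, 0.3, -3.4]
grip_width: 15.0
t 6.85 tcp [437.2 -67.4 112.7] yaw(y ax) -98.74 z [-0.001 -0.001 -1.   ] w 15.0 F [-0.4  0.3 -3.4]
```

View pics/w5.png

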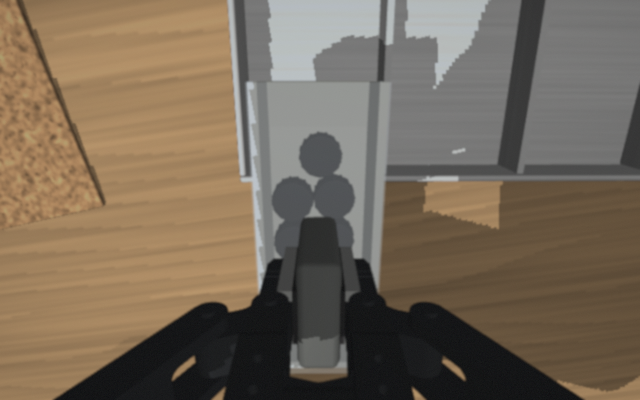

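```bash
python3 -m handwheel '[0.002,0.001,0,0.4,2.5,0,0,0.005,0.001,0,0.8,5,0,0,0.007,0.001,0,1.1,7.5,0,0,0.009,0.0015,0,1.5,9.9,0,0,0.009,0.0015,0,1.5,9.9,0,0]'
python3 w.py w6.png
```

```text
t: 7.52
eef_pos: [446.9, -65.6, 112.5]
tcp_rot: [0.993, -0.075, -0.087, -0.006]
ft_force: [-0.3, 0.3, -2.9]
grip_width: 15.0
t 7.53 tcp [446.9 -65.6 112.5] yaw(y ax) -98.67 z [-0.172  0.025 -0.985] w 15.0 F [-0.3  0.3 -2.9]
```

View pics/w6.png

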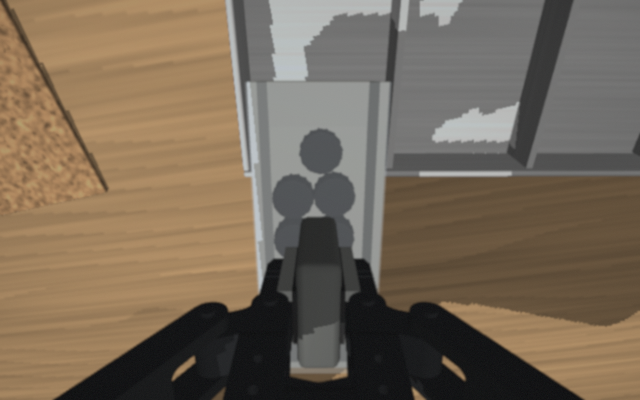

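```bash
python3 -m handwheel '[0.0146,-0.0022,-0.0026,0,0,0,0,0,0,0,0,0,0,0,0.0146,-0.0022,-0.0026,0,0,0,0,0,0,0,0,0,0,0,0,0,0,0,0,0,0]'
python3 w.py w7.png
```

```text
t: 8.2
eef_pos: [446.0, -65.3, 112.7]
tcp_rot: [0.993, -0.075, -0.087, -0.006]
ft_force: [-0.1, -1.0, -3.3]
grip_width: 15.3
t 8.2 tcp [446.  -65.3 112.7] yaw(y ax) -98.67 z [-0.172  0.025 -0.985] w 15.3 F [-0.1 -1.  -3.3]
```

View pics/w7.png

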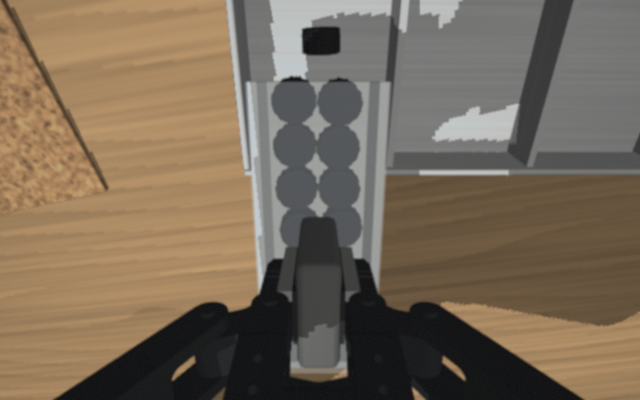

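```bash
python3 -m handwheel '[0.0136,-0.002,-0.0024,0,0,0,0,0,0,0,0,0,0,0,0,0,0,0,0,0,0]'
python3 w.py w8.png
```

```text
t: 8.62
eef_pos: [446.5, -65.4, 112.8]
tcp_rot: [0.993, -0.075, -0.087, -0.006]
ft_force: [-0.7, -0.3, -3.2]
grip_width: 14.9
t 8.62 tcp [446.5 -65.4 112.8] yaw(y ax) -98.68 z [-0.171  0.025 -0.985] w 14.9 F [-0.7 -0.3 -3.2]
```

View pics/w8.png

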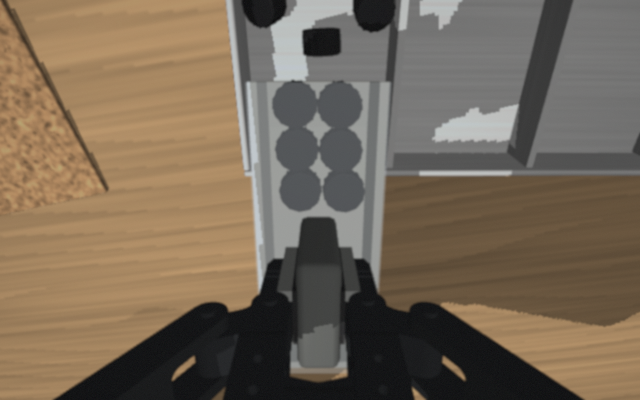

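```bash
python3 -m handwheel '[-0.002,0.0003,-0.002,-0.4,-2.5,0,0,-0.005,0.0007,-0.004,-0.8,-5,0,0,-0.007,0.001,-0.006,-1.1,-7.5,0,0,-0.009,0.0014,-0.007,-1.5,-9.9,0,0,-0.009,0.0014,-0.007,-1.6,-10.9,0,0]'
python3 -m handwheel '[-0.001,-0.006,0,0,0,0,0,-0.003,-0.02,0,0,0,0,0,-0.006,-0.04,0,0,0,0,0,-0.009,-0.06,0,0,0,0,0,-0.0115,-0.076,0,0,0,0,0]'
python3 -m handwheel '[-0.001,-0.008,0,0,0,0,0,-0.0015,-0.011,0,0,0,0,0,-0.0015,-0.012,0,0,0,0,0]'
python3 w.py w9.png
```

```text
t: 9.3
eef_pos: [438.0, -64.2, 105.9]
tcp_rot: [0.997, -0.076, 0.01, 0.001]
ft_force: [0.3, 0.0, -3.3]
grip_width: 14.8
t: 9.93
eef_pos: [426.4, -141.8, 105.9]
tcp_rot: [0.997, -0.076, 0.01, 0.001]
ft_force: [0.2, -0.0, -3.5]
grip_width: 15.1
t: 10.3
eef_pos: [424.9, -153.6, 105.9]
tcp_rot: [0.997, -0.076, 0.01, 0.001]
ft_force: [-0.3, -0.2, -2.8]
grip_width: 15.3
t 10.3 tcp [ 424.9 -153.6  105.9] yaw(y ax) -98.73 z [ 0.019 -0.003 -1.   ] w 15.3 F [-0.3 -0.2 -2.8]
```

View pics/w9.png

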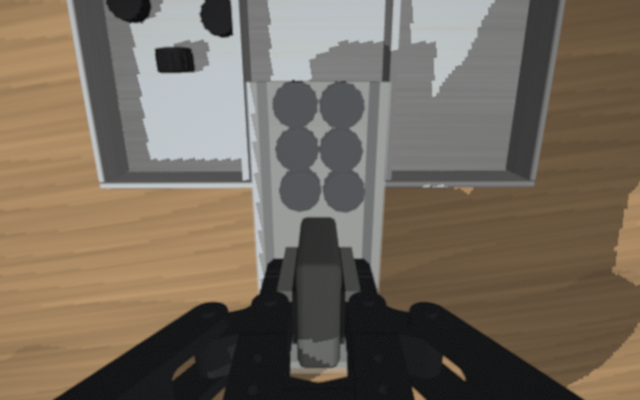

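```bash
python3 -m handwheel '[0.002,-0.0003,0.002,0.4,2.5,0,0,0.005,-0.0007,0.004,0.8,5,0,0,0.007,-0.001,0.006,1.2,8,0,0,0.009,-0.0014,0.007,1.6,10.9,0,0,0.009,-0.0014,0.007,1.6,10.9,0,0]'
python3 -m handwheel '[0.0136,-0.002,-0.0024,0,0,0,0,0,0,0,0,0,0,0,0,0,0,0,0,0,0]'
python3 w.py w10.png
```

```text
t: 10.98
eef_pos: [434.5, -154.6, 112.7]
tcp_rot: [0.993, -0.075, -0.086, -0.006]
ft_force: [0.2, -0.4, -3.3]
grip_width: 15.4
t: 11.35
eef_pos: [434.0, -154.3, 112.8]
tcp_rot: [0.993, -0.075, -0.085, -0.006]
ft_force: [0.1, 0.6, -3.2]
grip_width: 15.1
t 11.35 tcp [ 434.  -154.3  112.8] yaw(y ax) -98.65 z [-0.169  0.025 -0.985] w 15.1 F [ 0.1  0.6 -3.2]
```

View pics/w10.png

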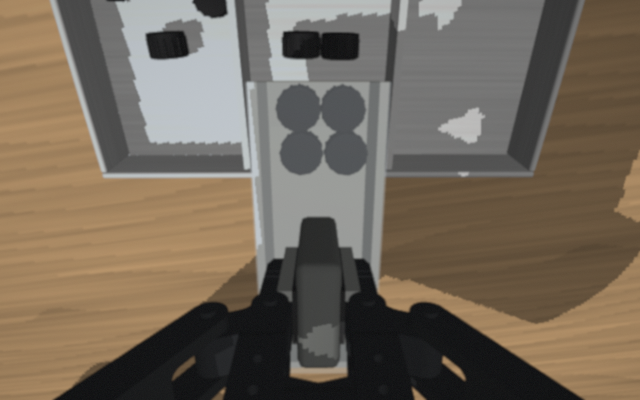

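```bash
python3 -m handwheel '[-0.002,0.0003,-0.002,-0.4,-2.5,0,0,-0.005,0.0007,-0.004,-0.8,-5,0,0,-0.007,0.001,-0.006,-1.1,-7.5,0,0,-0.009,0.0014,-0.007,-1.5,-9.9,0,0,-0.009,0.0014,-0.007,-1.6,-10.9,0,0]'
python3 -m handwheel '[-0.001,-0.006,0,0,0,0,0,-0.003,-0.02,0,0,0,0,0,-0.006,-0.04,0,0,0,0,0,-0.009,-0.06,0,0,0,0,0,-0.0115,-0.076,0,0,0,0,0]'
python3 -m handwheel '[-0.001,-0.008,0,0,0,0,0,-0.0015,-0.011,0,0,0,0,0,-0.0015,-0.012,0,0,0,0,0]'
python3 w.py w11.png
```

```text
t: 12.02
eef_pos: [425.4, -153.0, 105.9]
tcp_rot: [0.997, -0.076, 0.011, 0.001]
ft_force: [0.4, 0.5, -1.8]
grip_width: 15.1
t: 12.65
eef_pos: [413.8, -230.6, 105.9]
tcp_rot: [0.997, -0.076, 0.011, 0.001]
ft_force: [0.3, -1.1, -2.7]
grip_width: 15.1
t: 13.02
eef_pos: [412.2, -242.4, 105.8]
tcp_rot: [0.997, -0.076, 0.011, 0.001]
ft_force: [0.4, -0.4, -3.8]
grip_width: 14.9
t 13.03 tcp [ 412.2 -242.4  105.8] yaw(y ax) -98.7 z [ 0.022 -0.003 -1.   ] w 14.9 F [ 0.4 -0.4 -3.8]
```

View pics/w11.png

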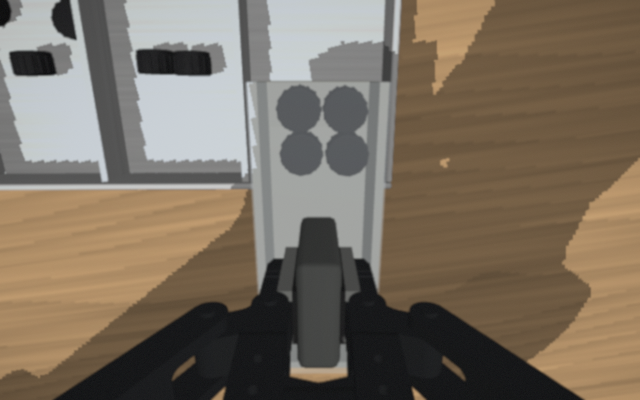

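```bash
python3 -m handwheel '[0.005,-0.0008,0.001,0.3,2,0,0,0.014,-0.002,0.003,0.7,4.5,0,0,0.024,-0.0036,0.005,1.1,7.2,0,0,0.033,-0.005,0.0065,1.5,9.8,0,0,0.038,-0.006,0.007,1.6,10.9,0,0]'
python3 -m handwheel '[0,0,0,0,0,0,0,0.0136,-0.002,-0.0024,0,0,0,0,0,0,0,0,0,0,0,0,0,0,0,0,0,0]'
python3 w.py w12.png
```

```text
t: 13.7
eef_pos: [450.9, -248.1, 112.8]
tcp_rot: [0.994, -0.075, -0.085, -0.006]
ft_force: [-0.4, -0.2, -3.2]
grip_width: 15.2
t: 14.2
eef_pos: [450.3, -247.9, 112.9]
tcp_rot: [0.994, -0.075, -0.085, -0.006]
ft_force: [0.8, -0.6, -2.1]
grip_width: 15.5
t 14.2 tcp [ 450.3 -247.9  112.9] yaw(y ax) -98.65 z [-0.168  0.024 -0.985] w 15.5 F [ 0.8 -0.6 -2.1]
```

View pics/w12.png

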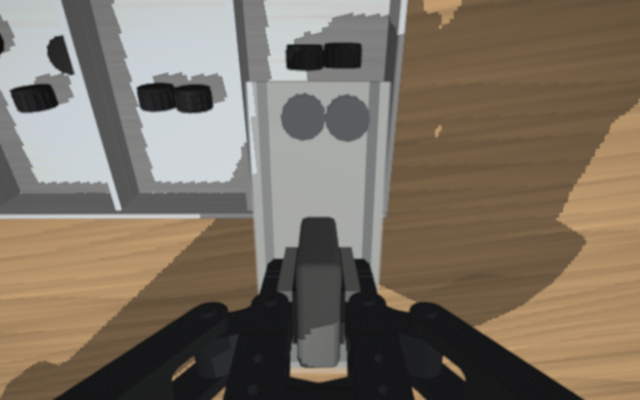

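```bash
python3 -m handwheel '[-0.005,0.0008,0,0,0,0,0,-0.013,0.002,0,0,0,0,0,-0.023,0.0035,0,0,0,0,0,-0.031,0.0048,0,0,0,0,0,-0.035,0.0053,0,0,0,0,0]'
python3 -m handwheel '[0,0,0,0,0,0,0,0.0136,-0.002,-0.0024,0,0,0,0,0,0,0,0,0,0,0,0,0,0,0,0,0,0]'
python3 w.py w13.png
```

```text
t: 14.88
eef_pos: [415.2, -242.7, 113.1]
tcp_rot: [0.994, -0.075, -0.085, -0.006]
ft_force: [1.4, 0.1, -1.7]
grip_width: 15.2
t: 15.38
eef_pos: [414.9, -242.5, 113.1]
tcp_rot: [0.994, -0.075, -0.085, -0.006]
ft_force: [0.2, -0.5, -3.2]
grip_width: 15.1
t 15.38 tcp [ 414.9 -242.5  113.1] yaw(y ax) -98.67 z [-0.168  0.024 -0.986] w 15.1 F [ 0.2 -0.5 -3.2]
```

View pics/w13.png

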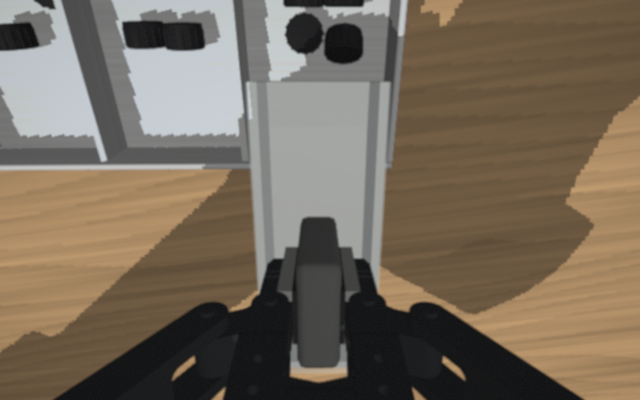

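```bash
python3 -m handwheel '[-0.002,0,0.01,-0.4,-2.5,0,0,-0.006,0.001,0.025,-0.8,-5,0,0,-0.008,0.001,0.04,-1.2,-7.5,0,0,-0.01,0.0014,0.055,-1.4,-9.6,0,0,-0.01,0.0014,0.065,-1.4,-9.6,0,0]'
python3 -m handwheel '[-0.01,0,0.005,0,0,0,0,-0.03,0,0.015,0,0,0,0,-0.055,0,0.015,0,0,0,0,-0.07,0,0.015,0,0,0,0,-0.075,0,0.015,0,0,0,0]'
python3 w.py w14.png; python3 -c "
from h import *
save('scene','s2.png'); save('top','t2.png')
a=cv2.imread('pics/s2.png')[150:260,120:290]; b=cv2.imread('pics/t2.png')[160:300,340:520]
cv2.imwrite('pics/c6.png',np.hstack([cv2.resize(a,(400,260),interpolation=3),cv2.resize(b,(400,260),interpolation=3)]))
cv2.imwrite('pics/c6.png',cv2.resize(a,None,fx=4.5,fy=4.5,interpolation=3)); cv2.imwrite('pics/c7.png',cv2.resize(b,None,fx=4.2,fy=4.2,interpolation=3))"
```

```text
t: 16.05
eef_pos: [405.1, -241.4, 179.0]
tcp_rot: [0.997, -0.076, -0.0, 0.0]
ft_force: [0.1, -0.6, -2.6]
grip_width: 15.0
t: 16.68
eef_pos: [329.6, -241.4, 193.9]
tcp_rot: [0.997, -0.076, -0.0, 0.0]
ft_force: [0.5, 1.2, -2.1]
grip_width: 15.1
t 16.68 tcp [ 329.6 -241.4  193.9] yaw(y ax) -98.76 z [-0.001 -0.001 -1.   ] w 15.1 F [ 0.5  1.2 -2.1]
```

View pics/c6.png

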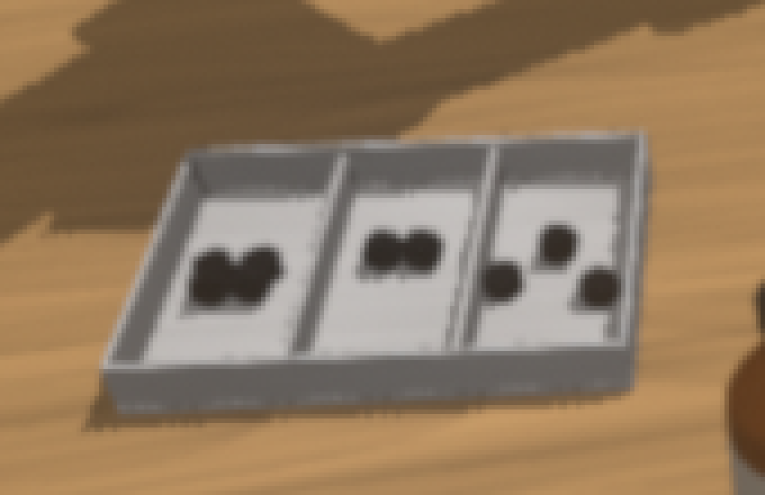

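View pics/c7.png

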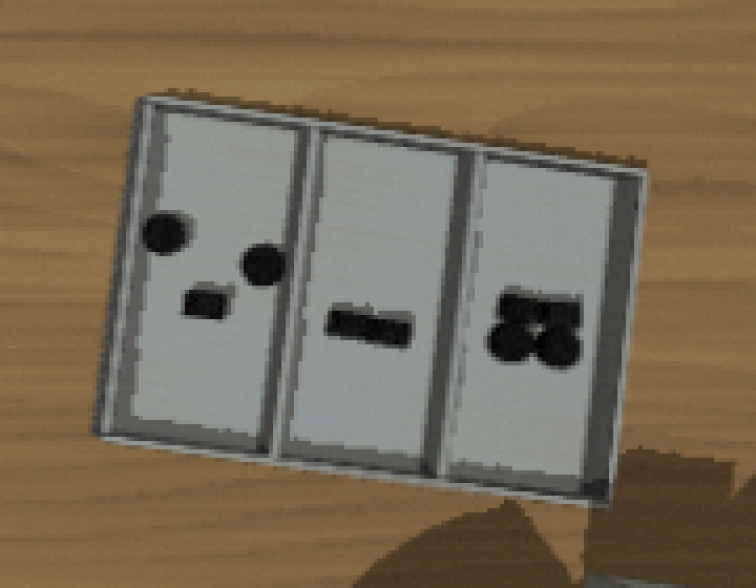

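View pics/w14.png

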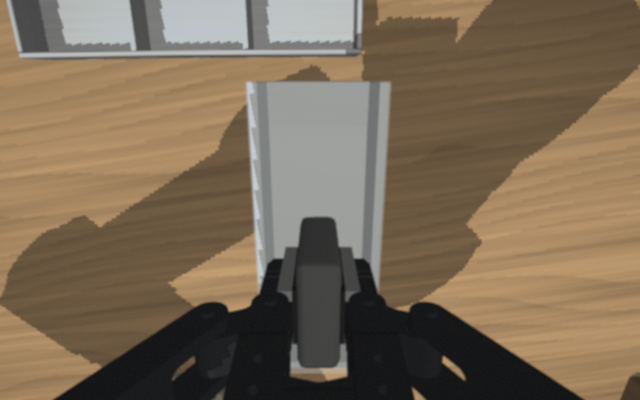

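```bash
python3 - <<'E'
from h import *
t=vision.get_image('top'); s=vision.get_image('scene')
for n,p in [('a',(512,340)),('b',(558,345)),('edgeL',(519,306)),('edgeR',(562,311)),('bay1 flat',(165,233)),('bay1 flat2',(264,265))]:
    px=np.array(p)/4.2+[340,160]-.5
    for z in (18,25,40):
        P=onz(t,[px],z); q=(proj(s,P)[0]+.5-[120,150])*4.5; print(n,z,P[0].round(0),'scene crop',q.round(0))
d=save('top','t3.png')
hs=t['img'].max(2)
m=((hs<50).astype(np.uint8)); m[:170]=0; m[290:]=0; m[:,:360]=0; m[:,500:]=0
print([ (c[2],c[3]) for c in [cv2.boundingRect(k) for k in cv2.findContours(m,0,2)[0]]])
E
```

```text
a 18 [ 509. -246.   18.] scene crop [261. 257.]
a 25 [ 510. -243.   25.] scene crop [264. 248.]
a 40 [ 511. -236.   40.] scene crop [269. 227.]
b 18 [ 506. -271.   18.] scene crop [215. 260.]
b 25 [ 507. -268.   25.] scene crop [218. 251.]
b 40 [ 508. -261.   40.] scene crop [223. 230.]
edgeL 18 [ 527. -250.   18.] scene crop [251. 280.]
edgeL 25 [ 528. -247.   25.] scene crop [253. 270.]
edgeL 40 [ 528. -241.   40.] scene crop [259. 249.]
edgeR 18 [ 524. -274.   18.] scene crop [207. 282.]
edgeR 25 [ 525. -271.   25.] scene crop [210. 273.]
edgeR 40 [ 525. -264.   40.] scene crop [215. 252.]
bay1 flat 18 [567. -59.  18.] scene crop [599. 277.]
bay1 flat 25 [567. -58.  25.] scene crop [600. 268.]
bay1 flat 40 [567. -55.  40.] scene crop [602. 247.]
bay1 flat2 18 [ 550. -112.   18.] scene crop [503. 271.]
bay1 flat2 25 [ 550. -110.   25.] scene crop [504. 261.]
bay1 flat2 40 [ 550. -106.   40.] scene crop [507. 241.]
[(3, 1), (1, 1), (1, 1), (1, 1), (7, 5), (1, 1), (3, 4), (3, 2), (20, 8), (22, 17), (10, 7), (10, 10), (10, 10), (1, 1)]
```

```bash
python3 -m handwheel '[0.01,0.02,0,0,0,0.6,0,0.028,0.055,0,0,0,1.8,0,0.05,0.095,0,0,0,3.2,0,0.072,0.137,0,0,0,4.6,0,0.094,0.18,0,0,0,6,0]'
python3 -m handwheel '[0.022,0.042,0,0,0,1.4,0,0.044,0.084,0,0,0,2.7,0,0.066,0.126,0,0,0,4,0,0.085,0.162,0,0,0,5.3,0,0.098,0.188,0,0,0,6,0]'
python3 w.py w15.png
```

```text
t: 17.6
eef_pos: [425.4, -59.8, 193.9]
tcp_rot: [1.0, -0.023, -0.0, 0.0]
ft_force: [0.1, -0.2, -2.6]
grip_width: 15.2
t: 18.23
eef_pos: [523.9, 130.2, 193.5]
tcp_rot: [1.0, 0.03, -0.0, 0.0]
ft_force: [-0.1, -1.1, -1.8]
grip_width: 15.0
t 18.23 tcp [523.9 130.2 193.5] yaw(y ax) -86.52 z [-0.    -0.001 -1.   ] w 15.0 F [-0.1 -1.1 -1.8]
```

Remaining to the target: (+18.4, +33.8), turn +0.8.

```bash
python3 -m handwheel '[0.008,0.016,-0.01,0,0,0.4,0,0.015,0.027,-0.03,0,0,0.8,0,0.018,0.033,-0.055,0,0,0.8,0,0.0184,0.0338,-0.08,0,0,0.8,0,0.0184,0.0338,-0.09,0,0,0.8,0]'
python3 -m handwheel '[0,0,-0.005,0,0,0,0,0,0,-0.005,0,0,0,0]'
python3 w.py w16.png
```

```text
t: 18.9
eef_pos: [542.5, 166.3, 101.8]
tcp_rot: [0.999, 0.038, -0.001, -0.0]
ft_force: [0.7, 0.5, -2.3]
grip_width: 15.2
t: 19.15
eef_pos: [542.7, 166.2, 97.1]
tcp_rot: [0.999, 0.038, -0.001, -0.0]
ft_force: [0.9, -0.2, -3.0]
grip_width: 15.3
t 19.15 tcp [542.7 166.2  97.1] yaw(y ax) -85.62 z [-0.002  0.    -1.   ] w 15.3 F [ 0.9 -0.2 -3. ]
```

View pics/w16.png

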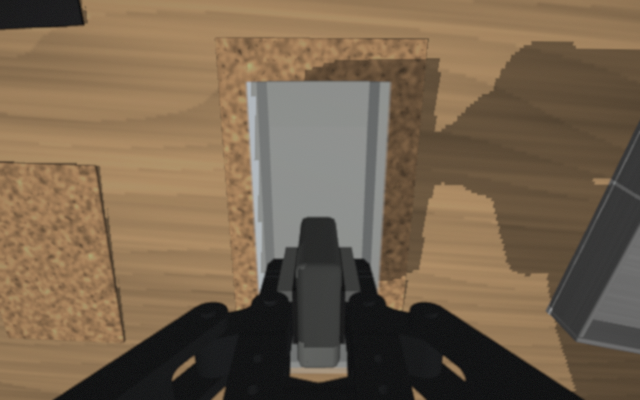

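Over the mat, aligned. Lower about 40 mm (to TCP z ≈ 57).

```bash
python3 -m handwheel '[0,-0.002,-0.014,0,0,0,0,0,-0.002,-0.027,0,0,0,0,0,-0.002,-0.035,0,0,0,0,0,-0.002,-0.038,0,0,0,0,0,-0.002,-0.039,0,0,0,0]'
python3 -m handwheel '[0,0,-0.001,0,0,0,0,0,0,-0.001,0,0,0,0]'
```

```text
t: 19.82
eef_pos: [542.9, 164.3, 58.4]
tcp_rot: [0.999, 0.038, -0.001, -0.0]
ft_force: [0.2, 0.1, -2.0]
grip_width: 15.2
t: 20.08
eef_pos: [543.0, 164.3, 57.6]
tcp_rot: [0.999, 0.038, -0.0, -0.0]
ft_force: [0.8, 1.0, -1.9]
grip_width: 14.9
```

```bash
python3 -m handwheel '[0,0,-0.001,0,0,0,0,0,0,-0.0015,0,0,0,0]'
python3 -m handwheel '[0,0,0,0,0,0,0.02,0,0,0,0,0,0,0.04,0,0,0,0,0,0,0.06,0,0,0,0,0,0,0.085,0,0,0,0,0,0,0.085]'
python3 -m handwheel '[0,0,0,0,0,0,0.085,0,0,0.015,0,0,0,0.085,0,0,0.04,0,0,0,0.085,0,0,0.07,0,0,0,0.085,0,0,0.1,0,0,0,0.085]'
python3 -m handwheel '[0,0,0.03,0,0,0,0.085,-0.02,0.02,0.05,0,0,0,0.085,-0.05,0.04,0.06,0,0,0,0.085,-0.06,0.06,0.06,0,0,0,0.085,-0.06,0.06,0.06,0,0,0,0.085]'
python3 -c "
from h import *
save('scene','s4.png'); save('top','t4.png')"
```

```text
t: 20.32
eef_pos: [543.3, 164.4, 57.1]
tcp_rot: [0.999, 0.038, 0.0, -0.0]
ft_force: [-4.2, 0.6, 9.0]
grip_width: 15.4
t: 20.95
eef_pos: [543.3, 164.4, 57.1]
tcp_rot: [0.999, 0.038, 0.0, -0.0]
ft_force: [-0.6, 0.1, 0.4]
grip_width: 84.7
t: 21.58
eef_pos: [543.3, 164.4, 159.2]
tcp_rot: [0.999, 0.038, 0.001, -0.0]
ft_force: [-0.0, 0.3, -0.0]
grip_width: 85.0
t: 22.2
eef_pos: [482.8, 225.3, 220.4]
tcp_rot: [0.999, 0.039, 0.001, -0.001]
ft_force: [-0.3, -0.4, 0.1]
grip_width: 85.1
```

View pics/s4.png

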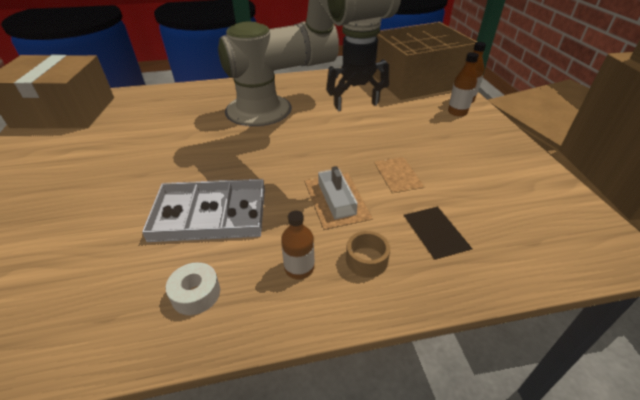

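View pics/t4.png

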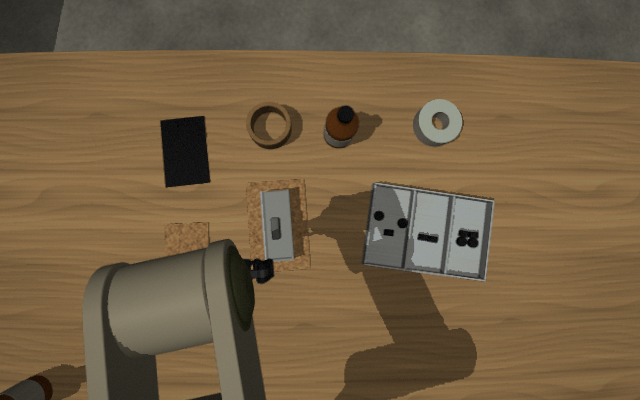

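```bash
python3 -c "
from h import *
a=cv2.imread('pics/t4.png')[175:290,240:500]; cv2.imwrite('pics/c8.png',cv2.resize(a,None,fx=3,fy=3,interpolation=3))
print(manip.sense()['qd'].round(3)); manip.close_job()"
```

```text
[-0.014  0.01   0.     0.001 -0.003  0.   ]
the job is handed in; nothing more can be done
```

View pics/c8.png

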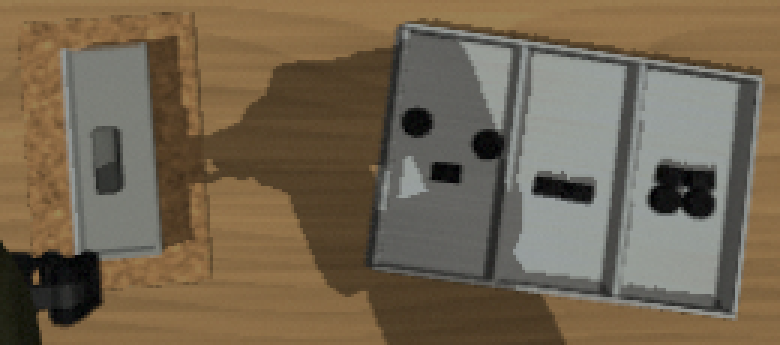

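I gripped the shaker by its fin, carried it level to the tray and let the caps creep out with gentle strokes at about a 10° dip. I then stood it back upright on the larger cork mat and handed the job in at about 22 s of the 56 s allowed.

- **Caps:** the last pictures show all nine in the tray, split 3, 2 and 4 across the bays. Five of them rest on edge, and two views of the four-cap bay showed no cap piled on another.
- **Shaker:** it looks empty and upright on the mat. From the release pose its centre should be within about 5 mm of the mat's centre, but I did not measure it again after letting go.
- **Surroundings:** the bottle and the two rolls look unmoved by eye in the before and after pictures; I did not measure them.
- **Checks:** an early wrist picture gave a shaker position 2 to 4 mm off because the arm was still settling. I measured again once it had settled, before gripping, and that reading agreed with the top camera; nothing else disagreed.

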